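# Put the date stamp away in the push-to-open drawer

## Robot

A 7-joint arm with a two-finger parallel gripper is mounted at the origin on the work surface; the furniture and walls round the work are solid. World frame = base frame: x ahead of the robot, y to its left, z up, the work surface at z = 0. Lengths are in mm, angles in rad, forces in N, time in s.
With the tool pointing down it reaches from about 400 to 875 mm from the base axis. Payload 4.4 kg.
Tool frame: the origin (TCP) lies midway between the tips of the shut fingers; the grasp point (between the pads) lies ctrl.grip_depth behind it (ctrl.grip_depth is the distance from the TCP to the grasp point, in mm); z points along the fingers, y is the line along which they close (so a half turn about z gives the same grasp; the last joint's range is limited). The gripper opens to 85 mm and grips with 20 to 120 N. Pads are 22 mm wide; open, the fingers measure 114 mm over their backs; the gripper's body (76 mm by 85 mm) begins 54 mm behind the grasp point. The pads swing forward as they close: fully open they stand 13 mm farther back than shut.
Start: joints at [-1.401, 0.628, 0.038, 1.517, -0.027, 0.996, -0.02], TCP at [151.827, 632.034, 191.913] pointing down, gripper open.
Joint ranges: [-3.06, 3.06], [-0.37, 2.12], [-1.25, 1.32], [0.18, 2.47], [-1.1, 4.24], [0.23, 1.98], [-2.94, 2.94]. Speed limits (rad/s): [2.57, 2.57, 3.14, 3.14, 3.14, 3.14, 3.14].

## Interface

Orientations are given as [roll, pitch, yaw] about the fixed x, y, z axes, in that order (R = Rz(yaw) Ry(pitch) Rx(roll)).
In Python, from cell import ctrl gives the robot as it stands.
- The arm moves only by the tool carry_out, never from a script. Its argument "deltas" is one flat list of numbers, 7 for each row, row after row: the turn, a rotation vector about the tool's x, y, z in degrees, then the shift along the tool's x, y, z in m, then the closure, from -1 (fully open) to 1 (shut). In form: [wx, wy, wz, dx, dy, dz, claw, wx, wy, wz, dx, dy, dz, claw, ...]. A call has 1 to 12 rows; each row shifts and turns the commanded pose from where the row before left it, along the tool's axes as they then stand; what a row does not reach is not made up. A row lasts 1/8 s, in which the tool goes at most 62.5 mm and 10.7 degrees, less where a joint would pass 70% of its speed; a pose out of reach is approached as far as the arm can. A call with a gripper value outside its range is refused whole. The fingers move at their own pace and stop on an object; the grip force is fixed at half the most. Time passes only in rows, so rows that do not move let the fingers close. It gives the time, the measured TCP pose, the force, the opening and the grip force at its end, in the units of the state.
- ctrl.read_state(): the state, without advancing time (a new reading comes with each control period).
- ctrl.get_image(name): name is "side" or "top"; returns the picture (420x560x3 uint8, red, green, blue); there is no depth.
- ctrl.calibration(name): a dict with "mtx" (3x3 intrinsics, pixels), "R" (3x3) and "t" (3): a world point X has camera coordinates R X + t. Camera axes: x right, y down, z forward; pixel columns grow to the right and rows downward; lengths in mm; the calibration is good to about 2 mm. A picture is of the moment at which its call begins. calibration takes no time and is no camera call.
- ctrl.finish_job(): hands the job in; it is judged then, once.
The state is a dict: "clock": time; "qpos": joint angles; "qd": joint speeds; "tau": joint torques, N m; "eef_pos": TCP position; "tool_rot": TCP orientation; "force": force on the tool from outside, world axes, zero at the start; "torque": the same for the moment, N m; "width": finger opening in mm; "gripper_force": force on a finger pad.
Only numpy, scipy, OpenCV 4.12 (cv2) and the standard library are available. Lean on these libraries where they do the work, as an engineer would, in place of code of your own. Each camera call takes 0.05 s, during which the arm holds its last target. There are 200 camera calls.

## Task

Put the date stamp away: press the front of the handleless drawer so that it springs ajar, draw it open, and stand the stamp upright on the drawer floor in the empty half beside the ink pad. Then push the drawer in until its latch catches and it stays fully shut by itself, and leave everything else where it is.

Things in the scene. Friction and masses are not known exactly. Their poses are not given: they have to be found in the camera images.
- drawer_unit: low handleless one-drawer unit of pale wood on the robot's right, fixed; drawer front looks roughly to the robot's left (+y). Carcass 170 (its x) x 220 (its y) x 94 mm high. Origin: centre of the carcass underside; z up; the drawer opens along the unit's -x axis. Carcass mouth at x = -85 mm.
- drawer (a joint): drawer travel, m: 0 latched shut, grows opening (end stop 0.115), negative pressed in (solid stop -0.0065). Push-push touch latch: press past about -0.0055 (4 to 6 N), let go, and a sprung ejector throws it out to about 0.043. From there on it slides with 1 N friction and stays put. To shut: push in (up to 6 N) past -0.0055, let go; it springs back to 0 and stays. Short pushes do not switch it.
- front_panel (a point): on the outer (-x) face of the drawer front, mid-width, 70 mm above the worktop; moves with the drawer; axes as drawer_unit. The front is a plain flat board 14 mm thick, 220 mm wide, its lower edge 3 mm and top edge 94 mm above the worktop (level with the carcass top). Latched, an 8 mm shadow gap lies between its back and the carcass.
- front_top (a point): middle of the drawer front's top edge (mid-thickness, mid-width, 94 mm above the worktop); moves with the drawer; axes as drawer_unit. Once ajar, the 14 mm board can be pinched here from above and pulled along -x: the top 39 mm of its back is clear of the drawer's walls, with about 51 mm to the carcass.
- stamp_bay (a point): on the drawer floor, 18.5 mm above the worktop, in the empty half (the unit's +y half, farther from the robot), mid-width, 61 mm behind the front board; moves with the drawer; axes as drawer_unit. The half is 86 mm wide (y), from x = -61 to +86 mm. Side walls rise 36 mm, divider 28 mm, above the floor; 65 mm free under the carcass top. Fully open, the mouth is at x = +62 mm.
- date_stamp: wooden hand stamp standing on the worktop to the robot's left: base block 30 (x) x 46 (y) x 18 mm with a turned round knob about 24 mm across above it, 60 mm high in all, 40 to 80 g. Origin: centre of its underside, z up. (A glass display case, 255 mm high, stands across the back of the worktop from x = 0.63 m on.)
- ink_pad: closed flat tin ink pad, 57 x 87 x 16 mm, lying loose in the other (the unit's -y) half of the drawer. Origin: centre of its underside, z up.
- nib_bowl: small steel bowl of cocoa nibs, 72 mm across, 37 mm high, a bystander on the worktop near the stamp; loose. Origin: centre of its underside.
- ribbon_roll_2: roll of ribbon lying flat, 60 mm across, 16 mm high, a bystander on the worktop near the stamp; loose. Origin: centre of its underside.
- ribbon_roll_1: roll of ribbon lying flat, 65 mm across, 20 mm high, a bystander on the rear of the drawer unit's top; loose. Origin: centre of its underside.
Not all that is in view belongs to the job. Several things have the shape of the date_stamp; the one meant has the colours described above.

How it is judged (in metres and radians):
On the way, in this order (a step that is already met when the one before it is completed fails the run):
1. the touch latch has released and the drawer has sprung ajar (value of joint drawer above 0.03 m), for 0.2 s.
2. the stamp stands upright and released on the drawer floor in the empty half (x of date_stamp in the frame of stamp_bay between -0.047 and 0.073 m and y of date_stamp in the frame of stamp_bay between -0.03 and 0.03 m and z of date_stamp in the frame of stamp_bay between -0.004 and 0.004 m and angle between date_stamp's own z axis and vertical below 0.12 rad and value of joint drawer above 0.03 m and contact force between the fingers and date_stamp below 0.05 N and linear speed of date_stamp below 0.03 m/s), for 0.2 s.
At the end, for the whole second after the job is handed in: the drawer stays shut by its latch (2 mm in to 3 mm out of its latched place, at rest, nothing pushing it), the stamp stands upright (within 7 degrees) at rest on the floor of its half of the drawer, and the ink pad lies flat in the other half (value of joint drawer between -0.002 and 0.003 m and velocity of joint drawer between -0.01 and 0.01 m/s and x of date_stamp in the frame of stamp_bay between -0.047 and 0.073 m and y of date_stamp in the frame of stamp_bay between -0.03 and 0.03 m and z of date_stamp in the frame of stamp_bay between -0.004 and 0.004 m and angle between each of date_stamp, ink_pad's own z axis and vertical below 0.12 rad and linear speed of date_stamp below 0.02 m/s and y of ink_pad in the frame of stamp_bay between -0.122 and -0.062 m and z of ink_pad in the frame of stamp_bay below 0.006 m); the robot touches nothing.
It fails at once if the stamp was tipped over (angle between date_stamp's own z axis and vertical above 0.9 rad).
It fails at once if a bystander was moved by more than 3 cm (distance of any of nib_bowl, ribbon_roll_1, ribbon_roll_2 from where it was at the start of the episode above 0.03 m).
It also fails if it takes over 67 s, if anything falls off the work surface, if the arm or the gripper's body presses on something with over 40 N, if the wrist force passes 120 N, or if a joint passes its speed limit or range.

## Working session

There is one attempt and no reset: what is moved stays moved. The work goes in short steps, Python scripts to look and compute and a tool call to move; the robot and the scene stay as the last step left them, time stands still between calls to the robot, and variables do not carry over. Pictures are saved under pics/ and viewed, at most 10 in all, crops included, and the job is handed in when it is done.

Besides the shell and the picture viewer there is one more tool, called in YAML: its name, and indented under it one key for each argument. carry_out: Moves the arm, as the interface text tells. Its arguments: {"type":"object","properties":{"deltas":{"type":"array"}},"required":["deltas"]}

```bash
mkdir -p pics; python3 - <<'E'
from cell import ctrl
import cv2
for n in("side","top"):
    im=ctrl.get_image(n);cv2.imwrite(f"pics/{n}0.png",im[:,:,::-1])
    c=ctrl.calibration(n);print(n,c["mtx"].tolist(),c["R"].tolist(),c["t"])
s=ctrl.read_state();print(s,ctrl.grip_depth)
E
```

```text
side [[393.9473465264237, 0.0, 283.81545490483245], [0.0, 393.9473465264237, 208.2978147498799], [0.0, 0.0, 1.0]] [[-0.9977852264196524, -0.06433926563439003, -0.016884929265794126], [-0.025307735232548253, 0.6019380193108577, -0.7981416788049105], [0.06151553036496318, -0.7959466563820397, -0.6022331439884128]] [457.07932551  62.87819277 890.81982288]
top [[514.0832794434652, 0.0, 277.42528574685633], [0.0, 514.0832794434652, 204.25690488019], [0.0, 0.0, 1.0]] [[0.2631012904258837, -0.9647642501690524, -0.0027663282489390818], [-0.9296875420571108, -0.252767235654214, -0.26793618405048386], [0.2577960145542258, 0.0730661766857487, -0.963432690282245]] [-106.59076839  446.98401596 1357.09648786]
{'clock': 0.1, 'qpos': array([-1.40079777,  0.62923778,  0.03843938,  1.51826714, -0.0270008 ,
        0.9963187 , -0.02001807]), 'qd': array([ 4.07157755e-04, -1.78847413e-03,  6.59705804e-04, -1.64160128e-03,
       -1.23585990e-03,  1.65536565e-03,  8.78251033e-05]), 'tau': array([ 4.50780193e-03, -5.64536369e+01,  1.23060454e+00, -1.93972743e+01,
        1.12584379e-02,  5.40744164e-03,  2.92682512e-05]), 'eef_pos': array([151.67242826, 631.40619286, 191.09156341]), 'tool_rot': array([-3.13987942e+00,  1.27878329e-05,  2.90577998e+00]), 'force': array([ 0.2789668 , -0.70451206, -0.0724424 ]), 'torque': array([-0.01219389,  0.02360519,  0.01488081]), 'gripper_force': 0.0, 'width': 85.31769884237626} 18.700000000000003
```

View pics/side0.png

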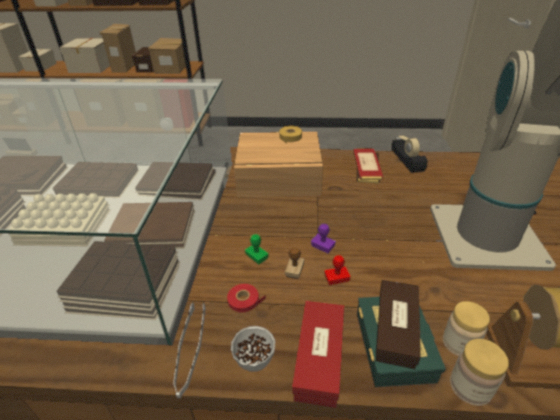

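View pics/top0.png

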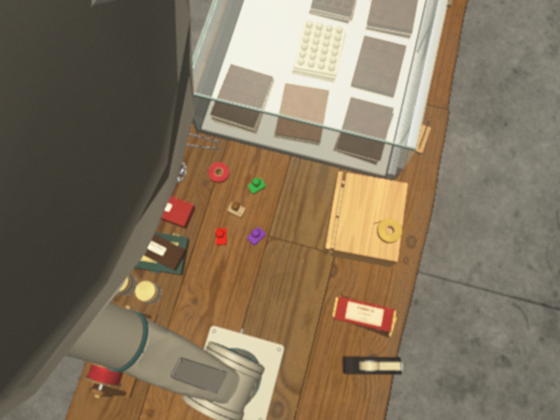

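The side view shows four stamp-shaped things: wood (294,262), green (256,248), purple (323,237) and red (337,270). In the top view they are at wood (236,208), green (257,185), purple (256,235) and red (220,236). I choose the wooden one. The pale drawer unit is at side (278,165) and top (368,215), with the shadow gap at top x≈340. A close crop follows.

```bash
cat > h.py <<'E'
import numpy as np, cv2
from cell import ctrl
C={n:ctrl.calibration(n) for n in("side","top")}
def ray(n,p):
    c=C[n];R=np.array(c["R"]);d=R.T@np.linalg.inv(c["mtx"])@[p[0],p[1],1];return -R.T@c["t"],d
def plane(n,p,z):
    o,d=ray(n,p);return o+d*(z-o[2])/d[2]
def tri(a,b):
    P=[np.array(C[n]["mtx"])@np.c_[C[n]["R"],C[n]["t"]] for n in("side","top")]
    X=cv2.triangulatePoints(P[0],P[1],np.array(a,float).reshape(2,1),np.array(b,float).reshape(2,1)).ravel();return X[:3]/X[3]
def proj(n,X):
    c=C[n];q=np.array(c["mtx"])@(np.array(c["R"])@X+c["t"]);return q[:2]/q[2]
def crop(im,x,y,w,h,s):
    return cv2.resize(im[y:y+h,x:x+w],None,fx=s,fy=s,interpolation=cv2.INTER_CUBIC)
E
python3 - <<'E'
from h import *
s=cv2.imread("pics/side0.png");t=cv2.imread("pics/top0.png")
a=np.hstack([crop(s,275,240,40,45,6),crop(s,225,120,110,54,5)[:270,:550]])
b=np.hstack([crop(t,216,190,40,45,6),crop(t,320,160,110,110,3)[:270,:330]]) if 0 else None
l=crop(t,216,190,40,53,6); r=crop(t,320,165,110,106,3)
b=np.zeros((318,790,3),np.uint8); b[:,:240]=l[:318]; b[:,240:570]=r
cv2.imwrite("pics/c0.png",np.vstack([a,b]))
E
```

```text
(no output)
```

View pics/c0.png

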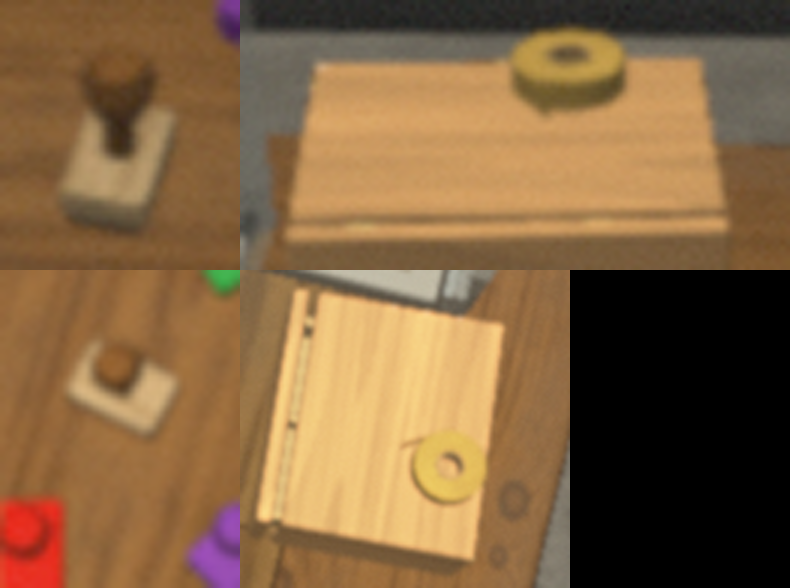

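The crop confirms a pale wooden base with a brown turned knob. The side crop also shows the drawer front's top edge and the shadow gap. Now I triangulate.

```bash
python3 - <<'E'
from h import *
np.set_printoptions(precision=1,suppress=True)
S=lambda x,y:(275+x/6-.4,240+y/6-.4); T=lambda x,y:(216+x/6-.4,190+(y-270)/6-.4)
print("knob",tri(S(118,80),T(118,368)))
# base top corners: side order -> world, match by plane z=18
a=[S(90,110),S(175,113),S(148,208),S(62,190)]
b=[T(97,342),T(178,380),T(150,428),T(68,390)]
A=np.array([plane("side",p,18) for p in a]);B=np.array([plane("top",p,18) for p in b]);print(A,"\n",B)
m=tri(np.mean(a,0),np.mean(b,0));print("basetop",m)
for M in(A,B):
    print("c",M.mean(0),[ (np.hypot(*(M[(i+1)%4]-M[i])[:2]),np.degrees(np.arctan2(*(M[(i+1)%4]-M[i])[[1,0]]))) for i in range(4)])
s=lambda x,y:(225+(x-240)/5-.4,120+y/5-.4); t=lambda x,y:(320+(x-240)/3-.3,165+(y-270)/3-.3)
L=tri(s(288,239),t(298,289));R=tri(s(727,234),t(258,520));print("front",L,R,np.linalg.norm(L-R),np.degrees(np.arctan2(*(L-R)[[1,0]])))
print("back",tri(s(316,64),t(503,323)),tri(s(702,60),t(474,560)))
for nm,p,q in(("side",s(288,239),s(727,234)),("top",t(298,289),t(258,520))):print(nm,plane(nm,p,94),plane(nm,q,94))
for nm,p,q in(("side",s(316,64),s(702,60)),("top",t(503,323),t(474,560))):print(nm,plane(nm,p,94),plane(nm,q,94))
for n,p,q in(("green",(256,241),(257,184)),("purple",(323,231),(256,234)),("red",(338,262),(220,234)),("bowl",(253,346),None),("roll",(243,297),(218,172))):
    print(n,plane("side",p,50 if n in("green","purple","red") else 25), plane("top",q,50)if q else"")
E
```

```text
knob [427.4 127.2  49.3]
[[438.7 109.5  18. ]
 [409.2 109.5  18. ]
 [417.1 154.6  18. ]
 [446.  147.9  18. ]] 
 [[444.2 145.5  18. ]
 [436.3 103.1  18. ]
 [410.4 109.3  18. ]
 [418.  151.9  18. ]]
basetop [427.9 127.9  15. ]
c [427.7 130.4  18. ] [(np.float64(29.458014981941822), np.float64(179.821832598044)), (np.float64(45.77215253099847), np.float64(80.12704580700279)), (np.float64(29.734646672929866), np.float64(-13.17538621068664)), (np.float64(39.10389444674735), np.float64(-100.82238566117144))]
c [427.2 127.5  18. ] [(np.float64(43.071708248599364), np.float64(-100.51270429985867)), (np.float64(26.693159844445987), np.float64(166.5894582714008)), (np.float64(43.31878674650061), np.float64(79.88200204591716)), (np.float64(27.004619941289633), np.float64(-13.89991717503973))]
front [ 587.  -126.    91.4] [ 370.2 -142.1   89.1] 217.47517244383585 4.2409250655115525
back [ 602.5 -312.8   94.3] [ 383.8 -331.9   90.7]
side [ 586.5 -122.    94. ] [ 371.5 -134.6   94. ]
top [ 585.8 -125.9   94. ] [ 368.5 -141.8   94. ]
side [ 602.2 -313.1   94. ] [ 383.2 -324.8   94. ]
top [ 602.9 -312.9   94. ] [ 383.5 -331.4   94. ]
green [508.8  95.7  50. ] [504.1  86.4  50. ]
purple [370.   57.6  50. ] [365.3  49.8  50. ]
red [342.4 149.1  50. ] [339.4 144.9  50. ]
bowl [487.4 325.   25. ] 
roll [519.  223.5  25. ] [509.5 202.7  50. ]
```

The stamp is at about (427.5,128) with its long axis at about 80°. The front's outer face centre is at about (478.8,-133.5), and its outward normal is about 4.6° off +y. I move to the drawer with the fingers shut.

carry_out:
  deltas: [0, 0, 0, -0.034, -0.044, 0, 1, 0, 0, 0, -0.034, -0.044, 0, 1, 0, 0, 0, -0.034, -0.044, 0, 1, 0, 0, 0, -0.034, -0.044, 0, 1, 0, 0, 0, -0.034, -0.044, 0, 1, 0, 0, 0, -0.034, -0.044, 0, 1, 0, 0, 0, -0.034, -0.044, 0, 1, 0, 0, 0, -0.034, -0.044, 0, 1, 0, 0, 0, -0.034, -0.044, 0, 1, 0, 0, 0, -0.034, -0.044, 0, 1, 0, 0, 0, -0.034, -0.044, 0, 1, 0, 0, 0, -0.034, -0.044, 0, 1]

```text
clock: 1.6
eef_pos: [425.6, 21.7, 191.9]
tool_rot: [3.141, -0.0, 2.906]
force: [1.4, 1.3, -0.5]
width: -0.2
gripper_force: 0.0
```

carry_out:
  deltas: [0, 0, -9, 0, 0, 0, 1, 0, 0, -9, 0, 0, 0, 1, 0, 0, 0, -0.0136, -0.038, 0, 1, 0, 0, 0, -0.0136, -0.038, 0, 1, 0, 0, 0, -0.0136, -0.038, 0, 1, 0, 0, 0, 0, 0, 0.044, 1, 0, 0, 0, 0, 0, 0.044, 1, 0, 0, 0, 0, 0, 0.044, 1, 0, 0, 0, 0, 0, 0, 1]

```text
clock: 2.72
eef_pos: [471.8, -86.7, 57.4]
tool_rot: [3.14, -0.007, -3.063]
force: [-0.1, -0.5, 0.6]
width: 0.2
gripper_force: 0.0
```

```bash
python3 - <<'E'
from h import *
s=ctrl.read_state();print(s["qpos"].round(2),s["eef_pos"],s["tool_rot"],s["force"])
E
```

```text
[ 0.08  0.61  0.06  2.1  -0.09  0.44  1.86] [471.79856425 -86.73226132  57.43631416] [ 3.13998321 -0.00724099 -3.06337249] [-0.1206355  -0.47697114  0.5977721 ]
```

carry_out:
  deltas: [0, 0, 0, 0, -0.015, 0, 1, 0, 0, 0, 0, -0.012, 0, 1, 0, 0, 0, 0, 0, 0, 1]

```text
clock: 3.1
eef_pos: [477.9, -116.3, 61.3]
tool_rot: [-3.14, 0.003, -3.066]
force: [1.0, 0.0, -0.0]
width: 0.4
gripper_force: 0.0
```

carry_out:
  deltas: [0, 0, 0, 0, -0.004, 0, 1, 0, 0, 0, 0, 0, 0, 1]

```text
clock: 3.35
eef_pos: [477.4, -118.1, 60.2]
tool_rot: [-3.142, 0.001, -3.063]
force: [-0.1, -0.2, 0.5]
width: 0.3
gripper_force: 0.0
```

carry_out:
  deltas: [0, 0, 0, 0, -0.004, 0, 1, 0, 0, 0, 0, 0, 0, 1]

```text
clock: 3.6
eef_pos: [477.5, -122.3, 59.8]
tool_rot: [-3.141, -0.0, -3.063]
force: [-1.0, 0.6, -0.5]
width: 0.0
gripper_force: 0.0
```

carry_out:
  deltas: [0, 0, 0, 0, -0.003, 0, 1, 0, 0, 0, 0, 0, 0, 1]

```text
clock: 3.85
eef_pos: [477.8, -125.3, 59.9]
tool_rot: [-3.141, 0.0, -3.064]
force: [0.1, -0.4, -0.0]
width: 0.1
gripper_force: 0.0
```

carry_out:
  deltas: [0, 0, 0, 0, -0.003, 0, 1, 0, 0, 0, 0, 0, 0, 1]

```text
clock: 4.1
eef_pos: [478.0, -128.3, 59.9]
tool_rot: [-3.141, -0.0, -3.064]
force: [0.7, -0.7, -0.2]
width: -0.3
gripper_force: 0.0
```

carry_out:
  deltas: [0, 0, 0, 0, -0.003, 0, 1, 0, 0, 0, 0, 0, 0, 1]

```text
clock: 4.35
eef_pos: [478.2, -131.4, 59.9]
tool_rot: [-3.141, 0.0, -3.064]
force: [0.7, 0.2, -0.4]
width: 0.1
gripper_force: 0.0
```

carry_out:
  deltas: [0, 0, 0, 0, -0.002, 0, 1, 0, 0, 0, 0, 0, 0, 1]

```text
clock: 4.6
eef_pos: [478.4, -133.2, 59.9]
tool_rot: [-3.142, 0.0, -3.064]
force: [0.3, 0.3, 0.8]
width: 0.1
gripper_force: 0.0
```

```bash
python3 - <<'E'
from h import *
s=ctrl.get_image("side")[:,:,::-1];t=ctrl.get_image("top")[:,:,::-1]
cv2.imwrite("pics/c1.png",np.hstack([crop(s,215,105,130,150,3),crop(t,300,160,130,150,3)]))
print(proj("side",[478.4,-133.2,59.9]),proj("top",[478.4,-133.2,59.9]))
E
```

```text
[278.761771   177.57762632] [331.13278055 211.47551382]
```

View pics/c1.png

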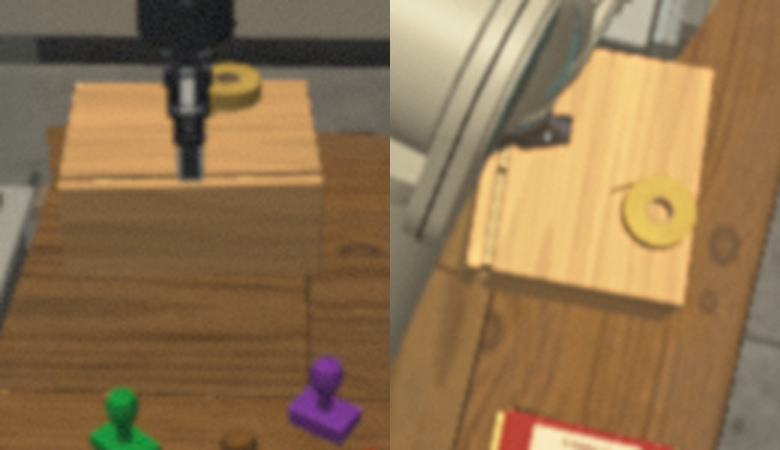

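The picture shows the fingertip ending at side (278,165), level with the front's top edge, where I expected row 177. So the tip may stand higher or farther back than reported. I back off to compare the tip with the state over clear ground.

carry_out:
  deltas: [0, 0, 0, 0, 0.035, 0, 1, 0, 0, 0, 0, 0.035, 0, 1, 0, 0, 0, 0, 0, 0, 1]

```text
clock: 5.08
eef_pos: [472.6, -60.0, 59.8]
tool_rot: [3.14, -0.001, -3.058]
force: [0.3, -1.3, 0.4]
width: -0.1
gripper_force: 0.0
```

```bash
python3 - <<'E'
from h import *
s=ctrl.get_image("side")[:,:,::-1];t=ctrl.get_image("top")[:,:,::-1]
cv2.imwrite("pics/c2.png",np.hstack([crop(s,215,105,130,150,3),crop(t,270,160,130,150,3)]))
p=ctrl.read_state()["eef_pos"];print(p,proj("side",p),proj("top",p))
for z in(60,80,95):print(plane("side",(278.2,164.8),z))
E
```

```text
[473.08342422 -63.35085315  59.98480657] [278.80025794 193.49491021] [306.03221767 206.83530234]
[ 484.52760381 -195.28873516   60.        ]
[ 481.4710583  -161.75883807   80.        ]
[ 479.17864917 -136.61141526   95.        ]
```

View pics/c2.png

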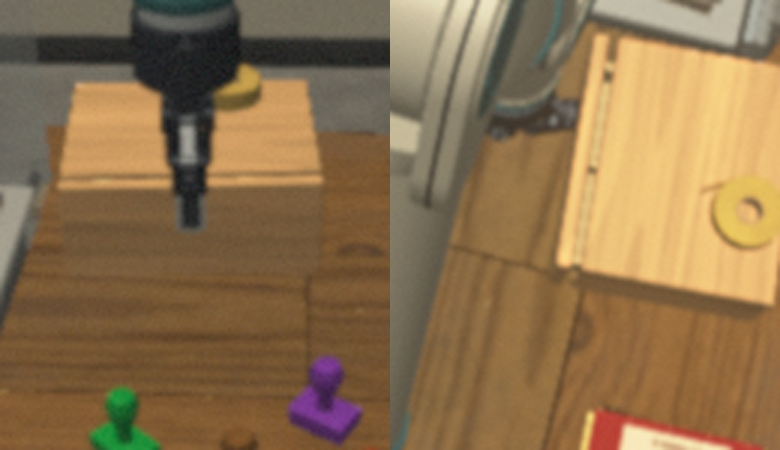

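The tip shows at side (278,181) where row 193.5 was predicted, about 12 px too high again. No contact was felt at the face either, so the true tip is about 35 mm above the reported TCP. I lower 25 mm, which is safe either way, and feel for the front.

carry_out:
  deltas: [0, 0, 0, 0, 0, 0.025, 1, 0, 0, 0, 0, -0.025, 0, 1, 0, 0, 0, 0, -0.02, 0, 1, 0, 0, 0, 0, 0, 0, 1]

```text
clock: 5.68
eef_pos: [476.4, -111.2, 34.9]
tool_rot: [-3.14, 0.0, -3.068]
force: [-0.1, 0.1, 0.7]
width: -0.1
gripper_force: 0.0
```

carry_out:
  deltas: [0, 0, 0, 0, -0.006, 0, 1, 0, 0, 0, 0, -0.004, 0, 1, 0, 0, 0, 0, 0, 0, 1]

```text
clock: 6.05
eef_pos: [477.2, -117.6, 34.9]
tool_rot: [3.141, 0.0, -3.063]
force: [1.0, 0.1, 0.5]
width: -0.2
gripper_force: 0.0
```

carry_out:
  deltas: [0, 0, 0, 0, -0.004, 0, 1, 0, 0, 0, 0, 0, 0, 1]

```text
clock: 6.3
eef_pos: [477.4, -121.0, 34.9]
tool_rot: [3.141, -0.0, -3.062]
force: [-0.2, 4.4, 2.1]
width: -0.1
gripper_force: 2.2
```

carry_out:
  deltas: [0, 0, 0, 0, -0.003, 0, 1, 0, 0, 0, 0, 0, 0, 1]

```text
clock: 6.55
eef_pos: [477.7, -124.3, 34.9]
tool_rot: [3.141, -0.0, -3.063]
force: [-0.6, 4.6, 1.3]
width: 0.0
gripper_force: 2.3
```

carry_out:
  deltas: [0, 0, 0, 0, -0.003, 0, 1, 0, 0, 0, 0, 0, 0, 1]

```text
clock: 6.8
eef_pos: [477.7, -124.9, 34.9]
tool_rot: [3.138, -0.001, -3.061]
force: [-1.0, 10.5, 4.7]
width: 0.4
gripper_force: 5.2
```

The stop is reached, so I let go quickly.

carry_out:
  deltas: [0, 0, 0, 0, 0.06, 0, 1, 0, 0, 0, 0, 0.05, 0, 1, 0, 0, 0, 0, 0, -0.05, 1, 0, 0, 0, 0, 0, -0.05, 1, 0, 0, 0, 0, 0, 0, 1]

```text
clock: 7.42
eef_pos: [472.7, -19.5, 138.2]
tool_rot: [-3.14, 0.008, -3.064]
force: [-0.3, -0.0, -0.8]
width: 0.1
gripper_force: 0.0
```

```bash
python3 - <<'E'
from h import *
s=ctrl.get_image("side")[:,:,::-1];t=ctrl.get_image("top")[:,:,::-1]
cv2.imwrite("pics/c3.png",np.hstack([crop(s,215,105,130,150,3),crop(t,270,160,130,150,3)]))
p=ctrl.read_state()["eef_pos"];print(p,proj("side",p),proj("side",p+[0,0,35]))
E
```

```text
[469.67756355 -19.18769676 135.20013299] [277.99721706 176.69805829] [277.57024238 162.67861711]
```

View pics/c3.png

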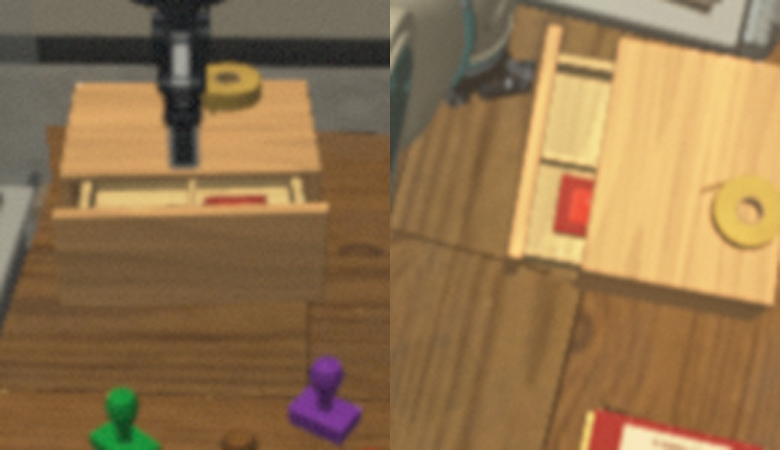

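The drawer is ajar. The front's top edge is at crop row 210, the red ink pad is visible in the near half, and the bay half is empty. I refine the fingertip height offset from the pixel profile and measure the board's place.

```bash
python3 - <<'E'
from h import *
np.set_printoptions(precision=1,suppress=True)
s=ctrl.get_image("side");p=ctrl.read_state()["eef_pos"];print(p)
print(s[150:180,272:281].mean((1,2)).astype(int))
for d in(0,30,35,40,45):print(d,proj("side",p+[0,0,d]))
sc=lambda x,y:(215+x/3-.3,105+y/3-.3); tc=lambda x,y:(270+(x-390)/3-.3,160+y/3-.3)
L=tri(sc(54,213),tc(549,26));R=tri(sc(328,209),tc(512,258));print(L,R,(L+R)/2)
print(plane("top",tc(549,26),94),plane("top",tc(512,258),94))
E
```

```text
[468.9 -19.1 134.4]
[ 57  58  58  59  58  58  58  61  60  62  69  87 101  96  96 108 118 129
 151 169 175 176 171 159 160 158 139 105  93  91]
0 [278.4 177. ]
30 [278.  165.1]
35 [277.9 163. ]
40 [277.9 161. ]
45 [277.8 158.9]
[581.8 -80.9  95.6] [ 365.4 -101.6   91.4] [473.6 -91.2  93.5]
[581.6 -80.9  94. ] [ 363.9 -101.4   94. ]
```

carry_out:
  deltas: [0, 0, 0, 0, -0.04, 0, 1, 0, 0, 0, 0, -0.039, 0, 1, 0, 0, 0, 0, 0, 0.03, 1, 0, 0, 0, 0, 0, 0.03, 1, 0, 0, 0, 0, 0, 0, 1, 0, 0, 0, 0, 0, 0, 1]

```text
clock: 8.32
eef_pos: [475.4, -97.3, 74.8]
tool_rot: [-3.142, -0.001, -3.063]
force: [0.6, 0.2, 1.0]
width: -0.3
gripper_force: 0.0
```

carry_out:
  deltas: [0, 0, 0, 0, 0, 0.004, 1, 0, 0, 0, 0, 0.001, 1]

```text
validation failed for argument at $.de...
```

carry_out:
  deltas: [0, 0, 0, 0, 0, 0.004, 1, 0, 0, 0, 0, 0.001, 1]

```text
validation failed for argument at $.de...
```

Those rows had six numbers. I resend them with seven.

carry_out:
  deltas: [0, 0, 0, 0, 0, 0.004, 1, 0, 0, 0, 0, 0, 0.001, 1]

```text
clock: 8.57
eef_pos: [475.9, -97.1, 70.3]
tool_rot: [-3.141, 0.001, -3.063]
force: [0.3, 0.3, 0.1]
width: 0.1
gripper_force: 0.0
```

carry_out:
  deltas: [0, 0, 0, 0, 0, 0.003, 1, 0, 0, 0, 0, 0, 0.001, 1]

```text
clock: 8.82
eef_pos: [475.5, -97.0, 65.9]
tool_rot: [3.142, 0.0, -3.063]
force: [-0.6, 0.4, -0.1]
width: 0.4
gripper_force: 0.0
```

carry_out:
  deltas: [0, 0, 0, 0, 0, 0.003, 1, 0, 0, 0, 0, 0, 0.001, 1]

```text
clock: 9.07
eef_pos: [475.4, -97.1, 61.7]
tool_rot: [3.141, -0.0, -3.063]
force: [0.3, -0.4, 0.3]
width: -0.1
gripper_force: 0.0
```

carry_out:
  deltas: [0, 0, 0, 0, 0, 0.002, 1, 0, 0, 0, 0, 0, 0.001, 1]

```text
clock: 9.32
eef_pos: [475.5, -97.1, 58.7]
tool_rot: [3.142, -0.0, -3.063]
force: [-0.3, -0.3, -0.3]
width: 0.1
gripper_force: 0.0
```

carry_out:
  deltas: [0, 0, 0, 0, 0, 0.002, 1, 0, 0, 0, 0, 0, 0.001, 1]

```text
clock: 9.57
eef_pos: [475.5, -97.1, 55.8]
tool_rot: [3.142, -0.0, -3.063]
force: [0.3, 0.5, 0.1]
width: -0.2
gripper_force: 0.0
```

carry_out:
  deltas: [0, 0, 0, 0, 0, 0.002, 1, 0, 0, 0, 0, 0, 0.001, 1]

```text
clock: 9.82
eef_pos: [475.8, -97.4, 54.4]
tool_rot: [-3.141, 0.001, -3.064]
force: [-4.2, -0.6, 26.9]
width: -0.2
gripper_force: 13.3
```

The tip touches the board top (z=94) at a reported z of about 55, so the true tip is 39 mm above the reported TCP. I allow for that, raise, part the fingers, go down and pinch.

carry_out:
  deltas: [0, 0, 0, 0, 0, -0.02, -0.2, 0, 0, 0, 0, 0, -0.005, -0.2, 0, 0, 0, 0, 0, 0, -0.2, 0, 0, 0, 0, 0, 0, -0.2, 0, 0, 0, 0, 0, 0, -0.2]

```text
clock: 10.45
eef_pos: [475.2, -97.0, 77.4]
tool_rot: [3.141, -0.001, -3.063]
force: [0.1, -0.4, -0.6]
width: 51.2
gripper_force: 0.0
```

carry_out:
  deltas: [0, 0, 0, 0, 0, 0.024, -0.2, 0, 0, 0, 0, 0, 0.024, -0.2, 0, 0, 0, 0, 0, 0, -0.2, 0, 0, 0, 0, 0, 0, 1, 0, 0, 0, 0, 0, 0, 1, 0, 0, 0, 0, 0, 0, 1, 0, 0, 0, 0, 0, 0, 1]

```text
clock: 11.32
eef_pos: [476.2, -97.1, 30.8]
tool_rot: [-3.141, 0.002, -3.063]
force: [-0.7, 1.0, 6.9]
width: 12.8
gripper_force: 60.5
```

carry_out:
  deltas: [0, 0, 0, 0, 0.01, 0, 1, 0, 0, 0, 0, 0.018, 0, 1, 0, 0, 0, 0, 0.018, 0, 1, 0, 0, 0, 0, 0.015, 0, 1, 0, 0, 0, 0, 0.006, 0, 1, 0, 0, 0, 0, 0, 0, 1]

```text
clock: 12.08
eef_pos: [471.0, -29.2, 30.8]
tool_rot: [3.141, 0.002, -3.062]
force: [-0.7, 1.4, 7.6]
width: 12.7
gripper_force: 60.8
```

carry_out:
  deltas: [0, 0, 0, 0, 0, 0, -0.2, 0, 0, 0, 0, 0, 0, -0.2, 0, 0, 0, 0, 0, -0.045, -0.2, 0, 0, 0, 0, 0, -0.045, -0.2, 0, 0, 0, 0.0103, 0.0533, 0, -0.2, 0, 0, 0, 0.0103, 0.0533, 0, -0.2, 0, 0, 0, 0.0103, 0.0533, 0, -0.2, 0, 0, 0, 0, 0, 0, -0.2, 0, 0, 0, 0, 0, 0, -0.2]

```text
clock: 13.2
eef_pos: [427.0, 126.1, 119.8]
tool_rot: [-3.141, -0.0, -3.063]
force: [-0.6, -0.4, -0.4]
width: 51.1
gripper_force: 0.0
```

```bash
python3 - <<'E'
from h import *
s=ctrl.get_image("side")[:,:,::-1];t=ctrl.get_image("top")[:,:,::-1]
cv2.imwrite("pics/c4.png",np.hstack([crop(s,215,105,130,190,3),crop(t,240,150,130,190,3)]))
p=ctrl.read_state();print(p["eef_pos"],p["tool_rot"],p["width"])
E
```

```text
[427.35558627 125.05128245 119.85276195] [-3.14085951e+00 -1.71384485e-05 -3.06602172e+00] 50.88761931662108
```

View pics/c4.png

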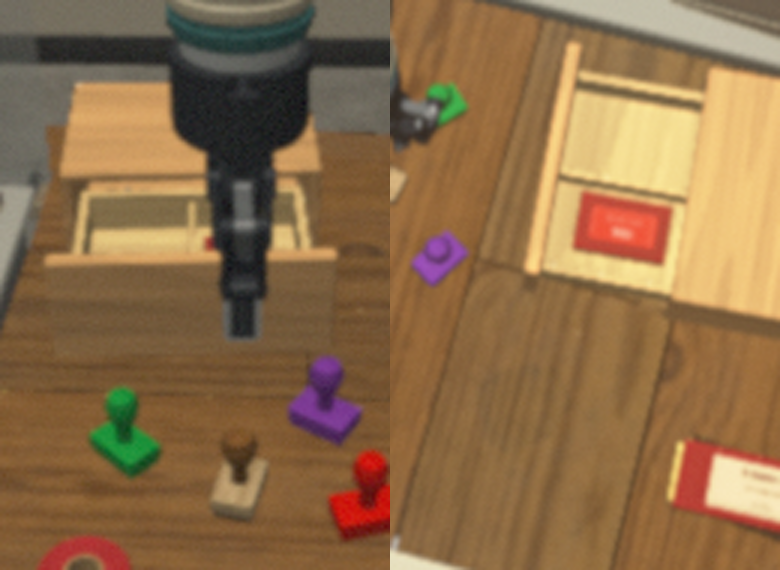

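The drawer is well open, with the ink pad in the near half. The hand stands over the wooden stamp, whose knob is at side crop (239,440). I descend and grip.

carry_out:
  deltas: [0, 0, 0, 0, 0.002, 0.04, -0.2, 0, 0, 0, 0, 0, 0.04, -0.2, 0, 0, 0, 0, 0, 0.03, -0.2, 0, 0, 0, 0, 0, 0.021, -0.2, 0, 0, 0, 0, 0, 0, -0.2]

```text
clock: 13.92
eef_pos: [424.0, 127.8, -4.0]
tool_rot: [3.14, -0.009, -3.068]
force: [0.6, -0.1, 0.2]
width: 51.1
gripper_force: 0.0
```

carry_out:
  deltas: [0, 0, 0, 0, 0, 0, 1, 0, 0, 0, 0, 0, 0, 1, 0, 0, 0, 0, 0, 0, 1, 0, 0, 0, 0, 0, 0, 1]

```text
clock: 14.42
eef_pos: [425.0, 129.2, -2.2]
tool_rot: [3.138, -0.005, -3.065]
force: [0.1, -2.0, 7.2]
width: 20.9
gripper_force: 58.7
```

```bash
python3 - <<'E'
from h import *
np.set_printoptions(precision=1,suppress=True)
tc=lambda x,y:(240+(x-390)/3-.3,150+y/3-.3)
print(plane("top",tc(634,140),18.5)); print([plane("top",tc(*q),94) for q in((570,42),(527,272))])
print(ctrl.read_state()["eef_pos"])
E
```

```text
[525.8 -96.2  18.5]
[array([578.2, -16.6,  94. ]), array([360.5, -34.2,  94. ])]
[425.  129.2  -2.2]
```

```bash
python3 - <<'E'
from h import *
s=ctrl.read_state();print(s["qpos"].round(3),s["eef_pos"],s["force"])
E
```

```text
[-0.463  0.718  0.16   2.222 -0.481  0.238  1.776] [425.02447424 129.18633826  -2.24614138] [ 0.11746629 -2.01582507  7.22563788]
```

carry_out:
  deltas: [0, 0, 0, 0, 0, -0.01, 1, 0, 0, 0, 0, 0, -0.015, 1, 0, 0, 0, 0, 0, -0.01, 1, 0, 0, 0, 0, 0, 0, 1]

```text
clock: 14.92
eef_pos: [425.0, 130.1, 32.7]
tool_rot: [3.138, -0.005, -3.063]
force: [-0.4, 0.3, -0.9]
width: 21.1
gripper_force: 58.9
```

```bash
python3 - <<'E'
from h import *
s=ctrl.read_state();print(s["qpos"].round(3),s["eef_pos"],s["force"],s["width"],s["gripper_force"])
E
```

```text
[-0.513  0.649  0.23   2.208 -0.453  0.333  1.753] [425.03781207 130.07056603  32.71649805] [-0.43835123  0.32013768 -0.92349828] 21.11250859808589 58.908096158411354
```

The stamp is held: the width stays at 21 mm as it lifts, and it stood on z=0 at a reported z of -2.2. I carry it to the bay, so release will be at a reported z of about 16.3.

carry_out:
  deltas: [0, 0, 0, 0, 0, -0.03, 1, 0, 0, 0, 0, 0, -0.04, 1, 0, 0, 0, 0, 0, -0.03, 1, 0, 0, 0, -0.0133, -0.0385, 0, 1, 0, 0, 0, -0.0133, -0.0385, 0, 1, 0, 0, 0, -0.0133, -0.0385, 0, 1, 0, 0, 0, -0.0133, -0.0385, 0, 1, 0, 0, 0, -0.0133, -0.0385, 0, 1, 0, 0, 0, -0.0133, -0.0385, 0, 1, 0, 0, 0, 0, 0, 0, 1, 0, 0, 0, 0, 0, 0, 1]

```text
clock: 16.3
eef_pos: [521.8, -93.9, 129.9]
tool_rot: [3.137, -0.009, -3.063]
force: [-0.2, -0.5, -0.2]
width: 20.8
gripper_force: 59.0
```

```bash
python3 - <<'E'
from h import *
s=ctrl.get_image("side")[:,:,::-1];t=ctrl.get_image("top")[:,:,::-1]
cv2.imwrite("pics/c5.png",np.hstack([crop(s,215,105,130,190,3),crop(t,240,150,130,190,3)]))
p=ctrl.read_state();print(p["eef_pos"],p["tool_rot"],p["width"])
E
```

```text
[522.05538388 -93.10328777 130.13819319] [ 3.13707726 -0.00839447 -3.06172137] 21.350534810853546
```

View pics/c5.png

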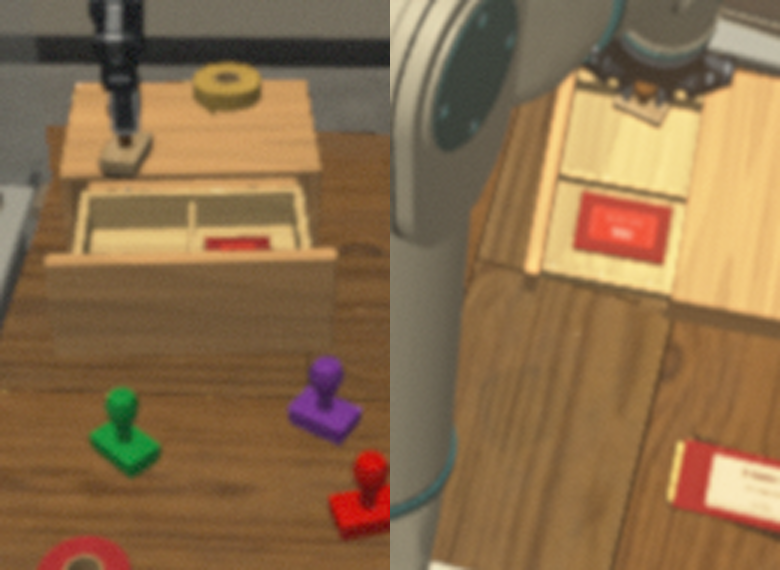

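The stamp hangs upright over the far half, its base at side crop (125,152). I descend.

carry_out:
  deltas: [0, 0, 0, 0, 0, 0.03, 1, 0, 0, 0, 0, 0, 0.035, 1, 0, 0, 0, 0, 0, 0.025, 1, 0, 0, 0, 0, 0, 0.017, 1, 0, 0, 0, 0, 0, 0, 1]

```text
clock: 17.02
eef_pos: [521.1, -93.6, 22.7]
tool_rot: [3.137, -0.009, -3.063]
force: [0.4, -0.1, -0.4]
width: 21.0
gripper_force: 59.0
```

carry_out:
  deltas: [0, 0, 0, 0, 0, 0.003, 1, 0, 0, 0, 0, 0, 0.001, 1]

```text
clock: 17.27
eef_pos: [522.5, -94.5, 20.2]
tool_rot: [3.139, -0.006, -3.064]
force: [0.9, -0.4, -0.2]
width: 21.1
gripper_force: 59.0
```

carry_out:
  deltas: [0, 0, 0, 0, 0, 0.001, 1, 0, 0, 0, 0, 0, 0.001, 1]

```text
clock: 17.52
eef_pos: [522.2, -94.4, 17.8]
tool_rot: [3.138, -0.007, -3.064]
force: [-1.0, 0.3, -0.7]
width: 21.3
gripper_force: 59.0
```

carry_out:
  deltas: [0, 0, 0, 0, 0, 0.001, 1, 0, 0, 0, 0, 0, 0, 1]

```text
clock: 17.77
eef_pos: [521.9, -94.5, 16.5]
tool_rot: [3.138, -0.007, -3.064]
force: [0.1, -0.4, -0.9]
width: 21.1
gripper_force: 59.0
```

carry_out:
  deltas: [0, 0, 0, 0, 0, 0.001, 1, 0, 0, 0, 0, 0, 0, 1]

```text
clock: 18.02
eef_pos: [522.1, -94.7, 16.1]
tool_rot: [3.138, -0.007, -3.064]
force: [-1.1, -0.0, 5.9]
width: 21.5
gripper_force: 59.5
```

carry_out:
  deltas: [0, 0, 0, 0, 0, 0, 0.2, 0, 0, 0, 0, 0, 0, 0, 0, 0, 0, 0, 0, 0, 0, 0, 0, 0, 0, 0, 0, 0, 0, 0, 0, 0, 0, -0.02, 0, 0, 0, 0, 0, 0, -0.04, 0, 0, 0, 0, 0, 0, -0.05, 0, 0, 0, 0, 0, 0, 0, 0]

```text
clock: 19.02
eef_pos: [525.6, -95.5, 128.9]
tool_rot: [3.14, 0.0, -3.064]
force: [0.9, 0.2, 0.0]
width: 42.5
gripper_force: 0.0
```

```bash
python3 - <<'E'
from h import *
s=ctrl.get_image("side")[:,:,::-1];t=ctrl.get_image("top")[:,:,::-1]
cv2.imwrite("pics/c6.png",np.hstack([crop(s,215,105,130,190,3),crop(t,240,150,130,190,3)]))
p=ctrl.read_state();print(p["eef_pos"],p["tool_rot"],p["width"])
E
```

```text
[522.69126856 -94.41614513 125.66159604] [ 3.13800659 -0.00657418 -3.06330054] 42.78219390102355
```

View pics/c6.png

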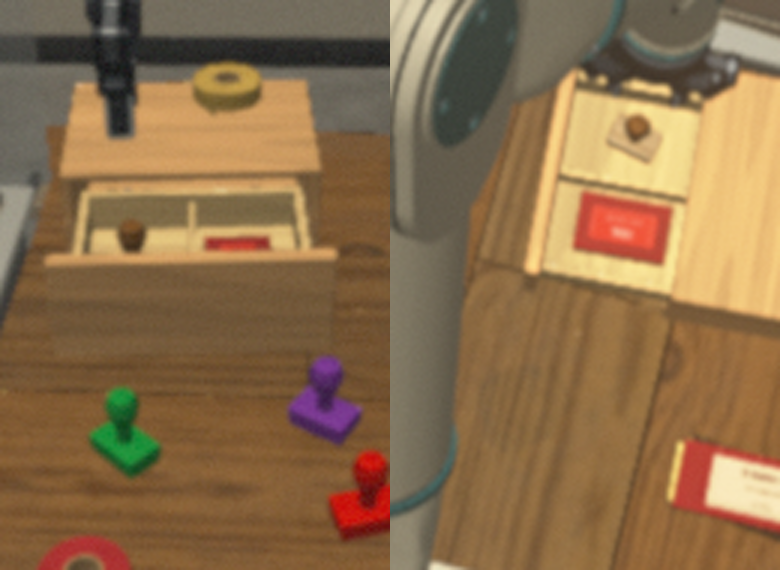

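The stamp stands upright in the bay, with its knob at side crop (131,235) and top crop (637,127). I go round to the front with the fingers shut.

carry_out:
  deltas: [0, 0, 0, 0.015, 0.041, 0, 1, 0, 0, 0, 0.015, 0.041, 0, 1, 0, 0, 0, 0.015, 0.041, 0, 1, 0, 0, 0, 0, 0, 0, 1, 0, 0, 0, 0, 0, 0.03, 1, 0, 0, 0, 0, 0, 0.03, 1, 0, 0, 0, 0, 0, 0.032, 1, 0, 0, 0, 0, 0, 0, 1]

```text
clock: 20.12
eef_pos: [465.3, 23.4, 31.9]
tool_rot: [3.139, -0.013, -3.065]
force: [0.1, 0.9, 0.8]
width: 0.2
gripper_force: 0.0
```

carry_out:
  deltas: [0, 0, 0, 0, -0.012, 0, 1, 0, 0, 0, 0, -0.008, 0, 1, 0, 0, 0, 0, -0.004, 0, 1, 0, 0, 0, 0, -0.004, 0, 1]

```text
clock: 20.62
eef_pos: [470.2, -3.5, 34.7]
tool_rot: [3.138, -0.006, -3.064]
force: [0.6, -0.7, -0.2]
width: -0.1
gripper_force: 0.0
```

carry_out:
  deltas: [0, 0, 0, 0, -0.003, 0, 1, 0, 0, 0, 0, -0.003, 0, 1, 0, 0, 0, 0, -0.004, 0, 1, 0, 0, 0, 0, -0.005, 0, 1, 0, 0, 0, 0, -0.006, 0, 1, 0, 0, 0, 0, -0.007, 0, 1, 0, 0, 0, 0, -0.007, 0, 1, 0, 0, 0, 0, -0.007, 0, 1, 0, 0, 0, 0, -0.007, 0, 1, 0, 0, 0, 0, -0.006, 0, 1, 0, 0, 0, 0, -0.005, 0, 1, 0, 0, 0, 0, -0.004, 0, 1]

```text
clock: 22.12
eef_pos: [474.7, -67.4, 33.9]
tool_rot: [3.138, -0.007, -3.064]
force: [-0.3, -0.0, 1.4]
width: 0.1
gripper_force: 0.4
```

carry_out:
  deltas: [0, 0, 0, 0, -0.005, 0, 1, 0, 0, 0, 0, -0.006, 0, 1, 0, 0, 0, 0, -0.006, 0, 1, 0, 0, 0, 0, -0.006, 0, 1, 0, 0, 0, 0, -0.006, 0, 1, 0, 0, 0, 0, -0.005, 0, 1, 0, 0, 0, 0, -0.005, 0, 1, 0, 0, 0, 0, -0.004, 0, 1, 0, 0, 0, 0, -0.003, 0, 1]

```text
clock: 23.25
eef_pos: [478.2, -113.0, 33.8]
tool_rot: [3.138, -0.007, -3.064]
force: [-1.8, 4.6, 2.6]
width: -0.1
gripper_force: 2.1
```

carry_out:
  deltas: [0, 0, 0, 0, -0.003, 0, 1, 0, 0, 0, 0, -0.003, 0, 1, 0, 0, 0, 0, -0.002, 0, 1, 0, 0, 0, 0, -0.002, 0, 1, 0, 0, 0, 0, 0, 0, 1]

```text
clock: 23.88
eef_pos: [479.0, -123.0, 33.7]
tool_rot: [3.138, -0.007, -3.064]
force: [-2.4, 4.3, 3.0]
width: 0.1
gripper_force: 2.0
```

carry_out:
  deltas: [0, 0, 0, 0, -0.002, 0, 1, 0, 0, 0, 0, -0.001, 0, 1, 0, 0, 0, 0, 0, 0, 1]

```text
clock: 24.25
eef_pos: [479.0, -124.5, 33.7]
tool_rot: [3.136, -0.008, -3.063]
force: [-0.9, 7.4, 4.8]
width: 0.3
gripper_force: 3.5
```

carry_out:
  deltas: [0, 0, 0, 0, -0.001, 0, 1, 0, 0, 0, 0, 0, 0, 1]

```text
clock: 24.5
eef_pos: [479.0, -124.5, 33.8]
tool_rot: [3.135, -0.008, -3.062]
force: [-1.8, 8.7, 5.4]
width: -0.1
gripper_force: 4.6
```

carry_out:
  deltas: [0, 0, 0, 0, 0.01, 0, 1, 0, 0, 0, 0, 0.03, 0, 1, 0, 0, 0, 0, 0.04, 0, 1, 0, 0, 0, 0, 0.03, 0, 1, 0, 0, 0, 0, 0, -0.05, 1, 0, 0, 0, 0, 0, -0.05, 1, 0, 0, 0, 0, 0, 0, 1, 0, 0, 0, 0, 0, 0, 1]

```text
clock: 25.5
eef_pos: [471.9, -18.0, 134.0]
tool_rot: [3.139, -0.006, -3.064]
force: [-0.9, -0.3, -1.3]
width: -0.0
gripper_force: 0.0
```

```bash
python3 - <<'E'
from h import *
s=ctrl.get_image("side")[:,:,::-1];t=ctrl.get_image("top")[:,:,::-1]
cv2.imwrite("pics/c7.png",np.hstack([crop(s,215,105,130,190,3),crop(t,240,150,130,190,3)]))
p=ctrl.read_state();print(p["clock"],p["eef_pos"],p["force"])
E
```

```text
25.6 [470.95075877 -17.8280567  133.13881796] [0.79413487 0.45897565 0.10088897]
```

View pics/c7.png

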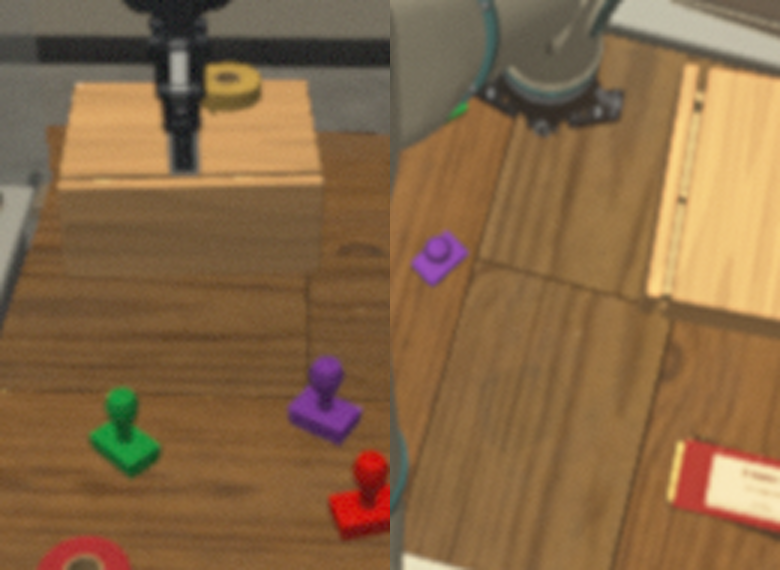

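The drawer is shut and stays there by itself, with the front edge at the same pixels as when latched at the start (side crop row 181). Nothing else has moved, so I hand in.

```bash
python3 -c "
from cell import ctrl
print(ctrl.finish_job())"
```

```text
the job is handed in; nothing more can be done
None
```

I handed the job in at about 26 s: the stamp was standing upright in the empty half of the drawer when I began pushing it shut, and the last picture shows the drawer shut on its latch; no verdict came back.

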